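Clamp the whetstone with the removable crank

ROBOT

A 6-joint arm with a two-finger parallel gripper is mounted at the origin on a cart in front of the work surface, level with it; the furniture and walls round the work are solid. World frame = base frame: x ahead of the robot, y to its left, z up, the work surface at z = 0. Lengths are in m, angles in rad, forces in N, time in s.
With the tool pointing down it reaches from about 0.2 to 0.875 m from the base axis. Payload 3.4 kg.
Tool frame: the origin (TCP) lies between the finger pads; the fingertips stand 25 mm ahead of it and the grasp point (between the pads) lies 6 mm ahead of it (r.nose_length is the z of the fingertips in the tool frame, in m); z points along the fingers, y is the line along which they close (so a half turn about z gives the same grasp; the last joint's range is limited). The gripper opens to 94 mm and grips with 3 to 60 N. Pads are 16 mm wide; open, the fingers measure 119 mm over their backs; the gripper's body (75 mm by 177 mm) begins 78 mm behind the grasp point.
Start: joints at [1.034, 0.276, 1.505, -0, 1.361, -0.121], TCP at [0.232, 0.526, 0.23] pointing down, gripper open.
Joint ranges: [-2.89, 2.89], [-0.75, 2.08], [0.22, 2.7], [-1.18, 4.32], [0.11, 2.71], [-2.7, 2.7]. Speed limits (rad/s): [2.57, 2.57, 3.14, 3.14, 3.14, 3.14].

INTERFACE

Orientations are given as a unit quaternion [w, x, y, z].
In Python, from plant import r, gripper_to, inverse_kinematics, vision, models, telemetry gives the robot as it stands. Calls block until the motion is done:
- r.move_to(position, orientation): joint-space move of the TCP to a pose.
- r.move_l(position, rot=None, vel=0.15, guard=None): straight line of the TCP; rot=None keeps the orientation; vel is the mean speed in m/s. With guard (N) it stops when the force on the tool has changed by that much, and returns True; else False.
- r.movej(angles): joint-space move.
- gripper_to(opening, f_grip=None): finger opening in m; f_grip is the grip in N (None keeps the last); returns when the fingers have stopped.
- r.hold(seconds).
- inverse_kinematics(position, orientation): joint angles nearest the present ones, or None.
- vision.snapshot(name): name is "scene" or "top"; returns the picture (400x640x3 uint8, red, green, blue); there is no depth.
- vision.get_calibration(name): a dict with "fx", "fy", "cx", "cy" (pixels), "D" ([k1, k2, p1, p2, k3] as OpenCV has them; the pictures are not rectified), "position" and "orientation" of the camera in the world. Camera axes: x right, y down, z forward; pixel columns grow to the right and rows downward; lengths in m; the calibration is good to about 2 mm. A picture is of the moment at which its call begins. get_calibration takes no time and is no camera call.
A pose or a line that the arm cannot do raises r.PlanningError and nothing moves.
- r.sign_off(): hands the job in; it is judged then, once.
Trained networks look in the newest picture that a camera, given by its name, has taken for a name from the list of things; names that differ only in an ending like _2 or _b are one class to them, and where a whole thing is asked for, a point or a joint stands for the part that bears it (a point fixed in the world has none). Each returns a list of dicts, best first, with "score" (0 to 1); they miss things now and then, are a little off and sometimes report something else, mostly with a low value. They report only what shows in the picture. A call takes as long as a camera call. They do not tell look-alikes from the thing itself.
- models.boxes_of(thing, camera): "at" ([x, y, z] in m, in world coordinates, good to about 4 mm: the middle of the surface that is visible of it).
- models.regions_of(thing, camera): "pixels" (400x640 bool, what is visible of it).
- models.mark_of(thing, camera): "at" ([x, y, z] in m, in world coordinates, good to about 4 mm: a listed point, or the origin of a listed thing).
Readings, each from a call of its own:
- telemetry.current_t(): time.
- telemetry.current_joints(): joint angles.
- telemetry.current_dq(): joint speeds.
- telemetry.current_joint_efforts(): joint torques, N m.
- telemetry.current_ee_pos(): TCP position.
- telemetry.current_tool_rot(): TCP orientation.
- telemetry.current_wrist_force(): force on the tool from outside, world axes, zero at the start.
- telemetry.current_torque(): the same for the moment, N m.
- telemetry.current_opening(): finger opening in m.
- telemetry.current_finger_force(): force on a finger pad.
Only numpy, scipy, OpenCV 4.12 (cv2) and the standard library are available. Lean on these libraries where they do the work, as an engineer would, in place of code of your own. Each camera call takes 0.05 s, during which the arm holds its last target. There are 200 camera calls.

TASK

The whetstone stands on end in the green stone holder: tip it over so that it lies flat along the bed between the rails. Then fit the loose crank all the way onto the square shaft end that slants up from the holder's housing, and wind it clockwise through full turns until the jaw has clamped the stone and pressed the sprung brass end plate at least half-way back towards its block. Leave the crank on the shaft, let go, and do not knock over or push away the oil can, the nail tin or the tape roll.

Things in the scene. Friction and masses are not known exactly. Their poses are not given: they have to be found in the camera images.
- holder: Green stone holder fixed to the worktop, 104 x 370 mm, origin on the worktop under the bed; x axis across the bed away from the robot, y along it to the left. Bed top 16 mm up, 58 mm wide between two rails (26 mm up, y +97 to -173 mm). Left end, y +100 to +170, x -30 to +60: screw housing 56 mm tall; its round neck slants up, left and to the robot. Right end, y -178 to -150: end block 48 mm tall.
- shaft_seat (a point): Centre of the steel collar face (40 mm wide) at the foot of the square shaft end; the crank's underside sits on it. z = shaft axis, out and up, tilted 28 deg from vertical, half-way between holder -x and +y. x, y are normal to the square's sides and turn with it. Square 16 mm wide, 22 mm long, the last 5 mm tapering to 9 mm. Shaft friction 0.10 N m: it stays where left.
- shaft (a joint): Turn of the shaft, rad; grows clockwise as seen from outside looking down onto the shaft end, starts at 0 to 1.2. One turn clockwise moves the jaw 26 mm towards the end plate, so a little over 2 turns are needed in all.
- jaw (a joint): Travel of the dark steel jaw along the holder's -y, m; at 0 its face is at holder y = +77 mm. It is 52 mm wide, 23 mm tall above the bed, moved only by the shaft, and holds its place.
- end_plate (a joint): Travel of the brass end plate, m: 0 = sprung fully out (its face at holder y = -130 mm, a 12 mm gap with springs behind it), 0.012 = pressed right back against the end block. Spring 1 N per mm.
- stone_centre (a point): Centre of the grey whetstone, 48 x 152 x 24 mm, about 0.48 kg; y = its long axis (vertical at the start), z = normal to its broad faces. It starts standing on end on the bed between the rails, 152 mm tall, near the jaw, broad faces square to the holder's y axis; it has to fall towards the end plate (holder -y).
- crank_socket (a point): Centre of the underside of the loose steel ball crank (0.35 kg, balanced), where its square socket opens (18 mm wide, 24 mm deep, so it sits with a little play). It stands on the worktop, socket down. z = turning axis, up; x along the arm to the handle. Hub 36 x 36 mm; arm 20 mm wide, its top 34 mm above the underside; 30 mm counterweight ball 50 mm out on -x.
- crank_boss (a point): Middle of the crank's grip boss on the turning axis, 48 mm above the underside: a 24 x 24 mm square block from 34 to 62 mm above the underside, sides parallel to the socket's, to take the crank by. Mind the solid open cabinet door that hangs over the worktop's left edge from 0.35 m up (its free corner near x 0.28, y 0.49).
- crank_handle (a point): Gripping point on the crank's red handle, 80 mm above the plane of the underside, 55 mm from the turning axis along the crank's x. The handle is a round sleeve, 22 mm in diameter, from 39 to 98 mm above the plane of the underside; it spins freely on its pin about an axis parallel to the turning axis.
- oil_can: Dark green bench oil can with long spout, 67 mm wide, 142 mm tall, loose; origin under its middle.
- nail_tin: Open grey tin of nails, 74 mm wide, 61 mm tall, loose; origin under its middle. Above the worktop's right part an open cabinet door hangs from 0.35 m up (free corner near x 0.43, y -0.18); beyond x = 0.67 the cabinet's underside is 0.28 m up.
- tape_roll: Roll of yellowish tape lying flat, 93 mm wide, 25 mm tall, loose; origin under its middle.
Mind the look-alikes: they are no part of the job. Of the things that look like the part that bears stone_centre, the largest one is meant.

How it is judged:
On the way, in this order (a step that is already met when the one before it is completed fails the run):
1. the stone has been tipped over and lies flat on the bed between the rails (angle between the z axis of stone_centre and the z axis of holder, either way round below 0.1 rad and z of stone_centre in the frame of holder below 0.034 m and x of stone_centre in the frame of holder between -0.012 and 0.012 m), for 0.2 s.
2. the crank is seated on the square shaft end (distance between crank_socket and shaft_seat below 0.005 m and angle between the z axis of crank_socket and the z axis of shaft_seat, either way round below 0.2 rad), for 0.2 s.
3. with the crank on, the shaft is wound past one and a half turns (value of joint shaft above 9.4 rad and distance between crank_socket and shaft_seat below 0.01 m), for 0.1 s.
4. the stone presses the end plate at least half-way back (value of joint end_plate above 0.0055 m), for 0.2 s.
At the end, for the whole second after the job is handed in: The stone lies flat on the bed (within 0.1 rad) between the rails, clamped by the jaw, with the end plate pressed back at least 5.5 of its 12 mm; the crank is still seated on the shaft (underside within 6 mm of the collar, axes within 0.2 rad), at rest and let go (all of step 1 and value of joint end_plate above 0.0055 m and distance between crank_socket and shaft_seat below 0.006 m and angle between the z axis of crank_socket and the z axis of shaft_seat, either way round below 0.2 rad and velocity of joint shaft below 0.1 rad/s); the robot touches nothing.
It fails at once if the oil can is pushed away or knocked over (distance of oil_can from where it was at the start of the episode above 0.04 m or angle between oil_can's own z axis and vertical above 0.5 rad).
It fails at once if the nail tin is pushed away or knocked over (distance of nail_tin from where it was at the start of the episode above 0.04 m or angle between nail_tin's own z axis and vertical above 0.5 rad).
It fails at once if the tape roll is pushed away or knocked over (distance of tape_roll from where it was at the start of the episode above 0.04 m or angle between tape_roll's own z axis and vertical above 0.5 rad).
It also fails if it takes over 70 s, if anything falls off the work surface, if the arm or the gripper's body presses on something with over 40 N, if the wrist force passes 120 N, or if a joint passes its speed limit or range.

## Working session

There is one attempt and no reset: what is moved stays moved. The work goes in short steps, each a Python script; the robot and the scene stay as the last script left them, time stands still between calls to the robot, and variables do not carry over. Pictures are saved under pics/ and viewed, at most 10 in all, crops included, and the job is handed in when it is done.

```bash
ls; mkdir -p pics; cat > h.py <<'E'
import numpy as np, cv2
from plant import r, gripper_to, inverse_kinematics, vision, models, telemetry as t
from scipy.spatial.transform import Rotation as R
def q(m): x=R.from_matrix(m).as_quat(); return [x[3],x[0],x[1],x[2]]
def rm(qq): return R.from_quat([qq[1],qq[2],qq[3],qq[0]]).as_matrix()
def proj(P,cam):
    c=vision.get_calibration(cam); M=rm(c["orientation"]); 
    rv=cv2.Rodrigues(M.T)[0]; tv=-M.T@np.array(c["position"])
    K=np.array([[c["fx"],0,c["cx"]],[0,c["fy"],c["cy"]],[0,0,1.]])
    return cv2.projectPoints(np.array(P,float).reshape(-1,3),rv,tv,K,np.array(c["D"],float))[0].reshape(-1,2)
def unproj(uv,z,cam):
    c=vision.get_calibration(cam); M=rm(c["orientation"]); p=np.array(c["position"])
    K=np.array([[c["fx"],0,c["cx"]],[0,c["fy"],c["cy"]],[0,0,1.]])
    n=cv2.undistortPoints(np.array(uv,float).reshape(-1,1,2),K,np.array(c["D"],float)).reshape(-1,2)
    d=np.c_[n,np.ones(len(n))]@M.T
    return p+d*((z-p[2])/d[:,2])[:,None]
def snap(cam,name,crop=None,k=1):
    im=vision.snapshot(cam)[:,:,::-1]
    np.save('pics/'+name+'.npy',im)
    if crop: im=im[crop[1]:crop[3],crop[0]:crop[2]]
    cv2.imwrite('pics/'+name+'.png',cv2.resize(im,None,fx=k,fy=k,interpolation=cv2.INTER_CUBIC))
E
python3 - <<'E'
from h import *
np.set_printoptions(precision=4,suppress=True)
for c in("scene","top"):
    snap(c,c+"1"); k=vision.get_calibration(c); print(c,k)
    for n in ["holder","shaft_seat","jaw","stone_centre","crank_socket","crank_boss","crank_handle","oil_can","nail_tin","tape_roll"]:
        for d in models.mark_of(n,c)[:4]: print(n,np.array(d["at"]),round(d["score"],2),proj(d["at"],c)[0].round())
print(t.current_t())
E
```

```text
pics
scene {'fx': 443.5033225632946, 'fy': 443.5033225632946, 'cx': 321.35188297522456, 'cy': 199.80810576332854, 'D': array([0.0123, 0.    , 0.    , 0.    , 0.    ]), 'position': array([-0.0428, -0.473 ,  0.8838]), 'orientation': array([-0.3291,  0.8392, -0.4048,  0.1538])}
holder [ 0.5703 -0.111   0.0065] 0.79 [364. 229.]
holder [0.4687 0.309  0.0805] 0.33 [216. 160.]Traceback (most recent call last):
  File "<stdin>", line 6, in <module>
ValueError: it knows: crank_boss, crank_handle, crank_socket, holder, nail_tin, oil_can, shaft_seat, stone_centre, tape_roll
```

View pics/scene1.png

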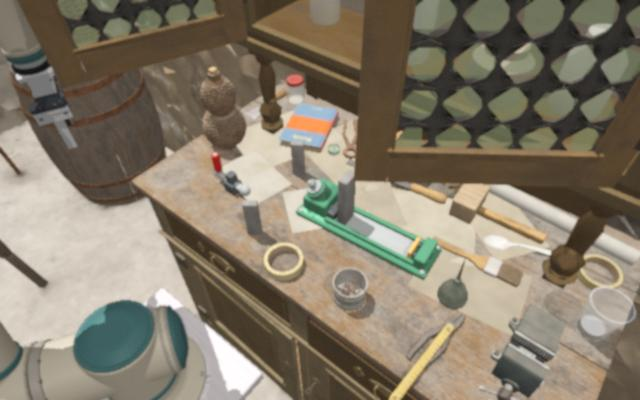

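The scene picture shows the holder at (365,230), with a tall stone standing in it at (346,196). Two smaller grey stones stand at (252,217) and (298,157). The crank, with its red handle, is at (230,178), the tape roll at (284,262), the tin at (350,288) and the can at (453,290).

```bash
python3 - <<'E'
from h import *
np.set_printoptions(precision=4,suppress=True)
for c in("scene","top"):
    snap(c,c+"1"); k=vision.get_calibration(c); 
    if c=="top":print(c,k)
    for n in ["holder","shaft_seat","stone_centre","crank_socket","crank_boss","crank_handle","oil_can","nail_tin","tape_roll"]:
        for d in models.mark_of(n,c)[:4]: print(n,np.array(d["at"]),round(d["score"],2),proj(d["at"],c)[0].round())
print(t.current_t())
a=np.load('pics/scene1.npy')[130:290,190:450]; cv2.imwrite('pics/c1.png',cv2.resize(a,None,fx=3,fy=3,interpolation=cv2.INTER_CUBIC))
E
```

```text
holder [ 0.5711 -0.1127  0.0036] 0.71 [365. 230.]
shaft_seat [0.5534 0.0422 0.0812] 0.54 [312. 185.]
stone_centre [0.6309 0.159  0.0601] 0.83 [298. 157.]
stone_centre [ 0.5632 -0.0562  0.0933] 0.7 [346. 198.]
stone_centre [0.3935 0.1031 0.0596] 0.59 [252. 217.]
crank_socket [0.4724 0.2561 0.0001] 0.94 [235. 188.]
crank_boss [0.4655 0.252  0.0475] 0.75 [232. 178.]
crank_boss [ 0.4691  0.2546 -0.0009] 0.74 [235. 189.]
crank_handle [0.4702 0.309  0.0786] 0.74 [216. 160.]
oil_can [ 0.54   -0.3742  0.0008] 0.6 [452. 296.]
oil_can [0.4705 0.255  0.0002] 0.53 [235. 189.]
nail_tin [ 0.3942 -0.1945  0.0028] 0.88 [349. 296.]
nail_tin [0.5533 0.041  0.0796] 0.38 [313. 186.]
tape_roll [ 0.3744 -0.0204 -0.0041] 0.66 [286. 264.]
top {'fx': 385.97053095421956, 'fy': 385.97053095421956, 'cx': 319.2441979215499, 'cy': 197.02557945256257, 'D': array([-0.0484,  0.    ,  0.    ,  0.    ,  0.    ]), 'position': array([ 0.3887, -0.0465,  1.2751]), 'orientation': array([-0.0341,  0.7103, -0.7022,  0.0344])}
holder [ 0.5692 -0.1166 -0.0001] 0.85 [341. 180.]
shaft_seat [ 0.4685  0.2531 -0.0006] 0.74 [229. 209.]
shaft_seat [0.5542 0.0374 0.0861] 0.69 [293. 181.]
stone_centre [0.6348 0.1555 0.0552] 0.49 [257. 157.]
stone_centre [ 0.5666 -0.0544  0.093 ] 0.47 [322. 177.]
stone_centre [0.3965 0.1021 0.0559] 0.46 [272. 231.]
crank_socket [0.4671 0.2569 0.0021] 0.81 [228. 210.]
crank_boss [0.4718 0.253  0.0428] 0.86 [226. 207.]
crank_handle [0.4721 0.3125 0.081 ] 0.89 [204. 206.]
nail_tin [ 0.3933 -0.1881  0.0014] 0.88 [362. 234.]
tape_roll [ 0.3716 -0.0214 -0.0005] 0.59 [311. 240.]
1.15
```

View pics/top1.png

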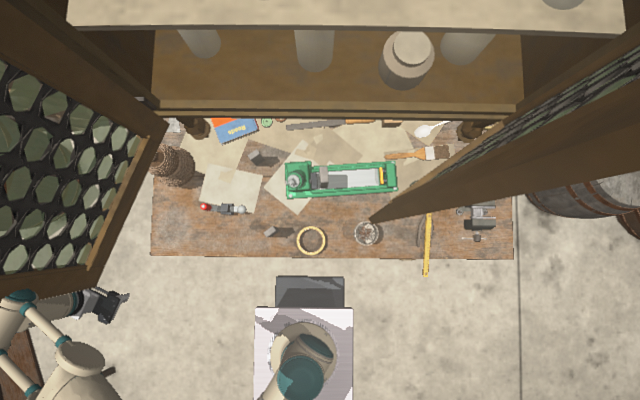

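View pics/c1.png

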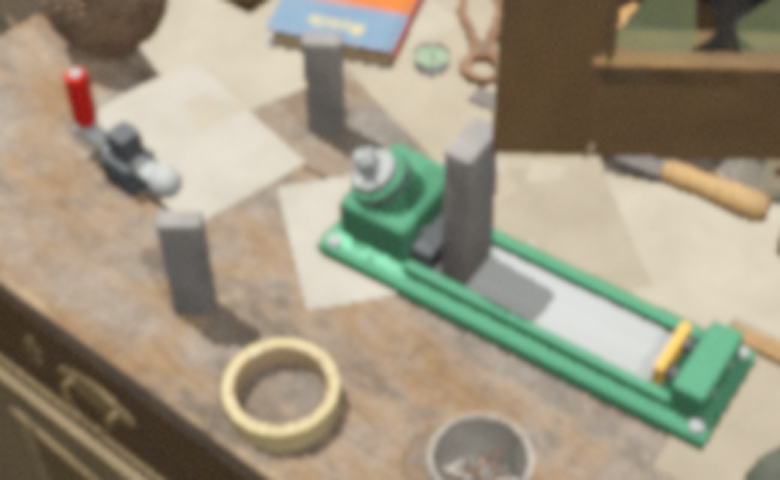

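The stone candidates are (346,198) in the holder, and (298,157) and (252,217) on the worktop. I choose (346,198): the crop shows it's the tallest and stands between the rails. Now I'll fit the holder pose and refine the crank and shaft points.

```bash
cat > m.py <<'E'
from h import *
from scipy.optimize import minimize
np.set_printoptions(precision=4,suppress=True)
near={"shaft_seat":(.554,.04),"crank_socket":(.47,.255),"crank_boss":(.469,.2535),"crank_handle":(.471,.311),"stone_centre":(.565,-.055),"holder":(.57,-.114)}
acc={k:{"scene":[],"top":[]} for k in near}; masks={}
for i in range(3):
  for c in("scene","top"):
    vision.snapshot(c)
    for n,p in near.items():
        for d in models.mark_of(n,c):
            if np.hypot(*(np.array(d["at"])[:2]-p))<.025: acc[n][c].append(d["at"]); break
    if i==0:
        best=None
        for d in models.regions_of("holder",c):
            u=proj([.57,-.114,.016],c)[0]; m=d["pixels"]; ys,xs=np.nonzero(m)
            if np.hypot(xs.mean()-u[0],ys.mean()-u[1])<25: masks[c]=m;break
        for d in models.regions_of("stone_centre",c):
            m=d["pixels"]; ys,xs=np.nonzero(m); u=proj([.565,-.055,.093],c)[0]
            if np.hypot(xs.mean()-u[0],ys.mean()-u[1])<12: masks[c+"s"]=m
for n in acc: print(n,*[(c,len(v),np.mean(v,0),np.std(v,0)) for c,v in acc[n].items() if v])
print({k:v.sum() for k,v in masks.items()})
def boxc(x0,x1,y0,y1,z0,z1): return np.array([[x,y,z] for x in(x0,x1) for y in(y0,y1) for z in(z0,z1)])
parts=[boxc(-.052,.052,-.185,.185,0,.008),boxc(-.035,.035,-.173,.097,0,.026),boxc(-.03,.06,.1,.17,0,.056),boxc(-.035,.035,-.178,-.15,0,.048)]
a=np.array([-.332,.332,.883]); 
def Rz(w): return R.from_euler('z',w).as_matrix()
S=4
def render(p,c):
    im=np.zeros((400*S,640*S),np.uint8)
    for b in parts:
        u=proj(b@Rz(p[2]).T+[p[0],p[1],0],c); cv2.fillConvexPoly(im,cv2.convexHull((u*S).astype(np.int32)),255)
    return cv2.resize(im,(640,400),interpolation=cv2.INTER_AREA)/255.
def cost(p):
    e=0
    for c in("scene","top"):
        if c not in masks: continue
        ig=np.zeros((400,640),bool)
        if c+"s" in masks: ig|=cv2.dilate(masks[c+"s"].astype(np.uint8),np.ones((7,7)))>0
        s=proj([.55,.045,.085],c)[0].astype(int); ig[s[1]-16:s[1]+14,s[0]-16:s[0]+16]=1
        e+=(np.abs(render(p,c)-masks[c])*~ig).sum()/masks[c].sum()
    return e
p0=np.array([.57,-.114,0.])
if masks:
  best=min((minimize(cost,p0+[0,0,w],method="Nelder-Mead",options=dict(initial_simplex=p0+np.array([[0,0,w],[.006,0,w],[0,.006,w],[0,0,w+.06]]),xatol=1e-4,fatol=1e-5)) for w in(-.1,0,.1)),key=lambda s:s.fun)
  print("holder fit",best.x,best.fun); h=best.x
else: h=p0
# overlay tiles
A={n:np.mean([np.mean(v,0) for v in acc[n].values() if v],0) for n in acc}
np.save('A.npy',A,allow_pickle=True); np.save('hf.npy',h)
tiles=[]
for c,k in(("scene",8),("top",8)):
    im=np.load(f'pics/{c}1.npy')
    for tgt in("crank_boss","shaft_seat"):
        u=proj(A[tgt],c)[0].astype(int); x0,y0=u[0]-25,u[1]-18
        T=cv2.resize(im[y0:y0+37,x0:x0+50],None,fx=k,fy=k,interpolation=cv2.INTER_CUBIC)
        for n in("crank_socket","crank_boss","crank_handle","shaft_seat"):
            v=proj(A[n],c)[0]; w=((v-[x0,y0]+.5)*k).astype(int); cv2.circle(T,tuple(w.tolist()),3,(255,0,255),1)
        cv2.putText(T,f"{x0},{y0}",(2,12),0,.4,(0,0,255)); tiles.append(T)
cv2.imwrite('pics/tiles.png',np.vstack([np.hstack(tiles[:2]),np.hstack(tiles[2:])]))
o=np.load('pics/top1.npy').copy()
E
python3 m.py; python3 -c "
from h import *
print(unproj([[160,122],[90,292],[370,220],[540,100]],.35,'top'),t.current_t())"
```

```text
shaft_seat ('scene', 3, array([0.5537, 0.0392, 0.0807]), array([0.0008, 0.0003, 0.0016])) ('top', 2, array([0.5556, 0.0352, 0.0867]), array([0.0025, 0.0015, 0.0005]))
crank_socket ('scene', 3, array([ 0.4717,  0.255 , -0.0003]), array([0.0002, 0.0013, 0.0008])) ('top', 3, array([0.4701, 0.2533, 0.0001]), array([0.0007, 0.0011, 0.0018]))
crank_boss ('scene', 3, array([0.467 , 0.2535, 0.0504]), array([0.0008, 0.0014, 0.002 ])) ('top', 3, array([0.4706, 0.2542, 0.0453]), array([0.0007, 0.0005, 0.0017]))
crank_handle ('scene', 3, array([0.4716, 0.3101, 0.0787]), array([0.001 , 0.0004, 0.0021])) ('top', 3, array([0.4707, 0.3086, 0.0777]), array([0.002 , 0.0004, 0.0002]))
stone_centre ('scene', 3, array([ 0.5627, -0.0545,  0.0904]), array([0.0006, 0.0008, 0.0005])) ('top', 3, array([ 0.5656, -0.059 ,  0.0918]), array([0.0003, 0.0018, 0.0014]))
holder ('scene', 3, array([ 0.5693, -0.1109,  0.0044]), array([0.0007, 0.0016, 0.0004])) ('top', 3, array([ 0.5694, -0.1159, -0.    ]), array([0.0018, 0.0008, 0.0007]))
{'scene': np.int64(5293), 'scenes': np.int64(801), 'top': np.int64(3475), 'tops': np.int64(193)}
holder fit [ 0.5716 -0.1171  0.0863] 0.09125794758110005
[[ 0.66096154  0.35067014  0.35      ]
 [ 0.24333477  0.50108147  0.35      ]
 [ 0.42474968 -0.16857543  0.35      ]
 [ 0.73080247 -0.59982506  0.35      ]] 3.45
```

View pics/tiles.png

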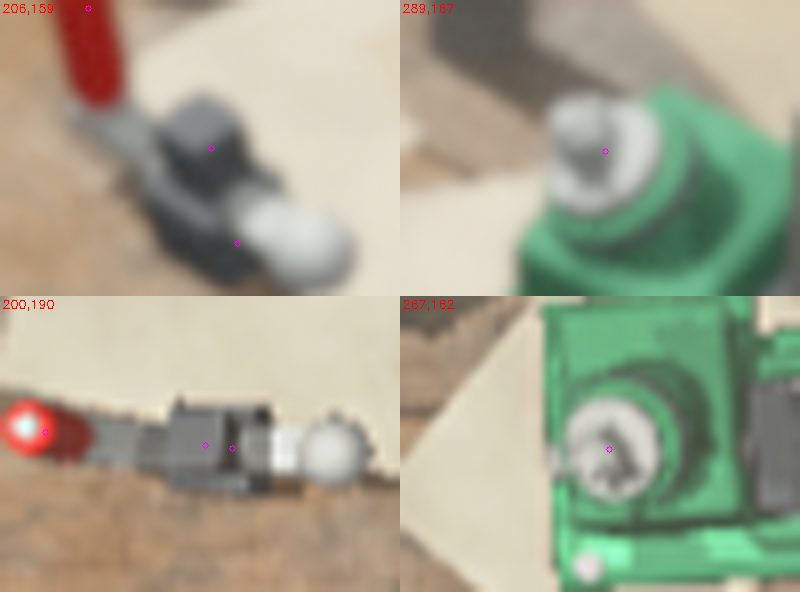

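The tiles show the crank boss top at about (224,207) in the top camera and (231,173) in the scene camera. The collar centres agree with the seat marks to within about 1 px. The holder yaw fit of 0.086 rad puts the seat on the housing axis, which is consistent. Next I back away from under the door and tip the stone.

```bash
cat >> h.py <<'E'
np.set_printoptions(precision=4,suppress=True)
H=np.load('hf.npy'); RH=R.from_euler('z',H[2]).as_matrix()
def hw(x,y,z): return RH@np.array([x,y,z])+[H[0],H[1],0]
def down(yaw):  # tool y along horizontal direction yaw
    y=np.array([np.cos(yaw),np.sin(yaw),0]); z=np.array([0,0,-1.]); return np.c_[np.cross(y,z),y,z]
E
python3 - <<'E'
from h import *
print("boss",unproj([[224.1,207.1]],.062,'top'),unproj([[231.1,173.3]],.062,'scene'),"handle top",unproj([[202.6,205.6]],.098,'top'),"ball",unproj([[241.4,208.8]],.025,'top'))
T=rm(t.current_tool_rot()); print(T, t.current_wrist_force())
q0=t.current_tool_rot()
r.move_l([.15,.34,.23],vel=.3); 
print(t.current_joints())
y=np.pi/2+H[2]
for a in(y,y-np.pi):
    print(inverse_kinematics(hw(-.002,.11,.24),q(down(a))))
E
```

```text
boss [[0.4712 0.2539 0.062 ]] [[0.4687 0.2538 0.062 ]] handle top [[0.4726 0.3116 0.098 ]] ball [[0.4689 0.2063 0.025 ]]
[[-0.9148  0.404  -0.    ]
 [ 0.404   0.9148  0.0001]
 [ 0.      0.     -1.    ]] [-0.1369 -0.0593  0.742 ]
[ 0.9674 -0.0384  1.8781  0.0002  1.2987 -0.1873]
[-0.1379  0.2484  1.5198 -0.      1.3733 -1.795 ]
[-0.1379  0.2484  1.5198 -0.      1.3733  1.3466]
```

```bash
python3 - <<'E'
from h import *
gripper_to(0.0,20)
j=list(t.current_joints()); j[0]=-.138; j[5]=1.3466; r.movej(j)
o=q(down(np.pi/2+H[2]-np.pi))
r.move_to(hw(-.002,.108,.22),o)
r.move_l(hw(-.002,.108,.14),vel=.2)
print(t.current_ee_pos(),t.current_t())
g=r.move_l(hw(-.002,.045,.14),vel=.06,guard=12); print(g,t.current_ee_pos(),t.current_wrist_force())
r.hold(.3)
r.move_l(hw(-.002,.09,.14),vel=.2); r.move_l(hw(-.002,.09,.24),vel=.25)
j=list(t.current_joints()); j2=inverse_kinematics([.40,.2,.25],q(down(0))); print(j,j2)
snap("scene","tip",(280,120,460,290),4)
for d in models.mark_of("stone_centre","scene"): print(d["score"],RH.T@(np.array(d["at"])-[H[0],H[1],0]))
print(t.current_t())
E
```

```text
[ 0.56   -0.0095  0.1412] 8.4833
False [ 0.5657 -0.0721  0.14  ] [ 0.0901 -0.0066  0.637 ]
[np.float64(-0.17386026088117204), np.float64(0.25213396270337135), np.float64(1.5163206203331654), np.float64(-0.00030333403247485185), np.float64(1.3737673733164442), np.float64(1.3115433119218216)] [ 0.3078  0.0693  1.7186 -0.      1.3538  0.3078]
0.94 [-0.1561  0.2366  0.0572]
0.91 [-0.0052 -0.0377  0.0277]
0.64 [0.0845 0.2695 0.057 ]
11.0083
```

View pics/tip.png

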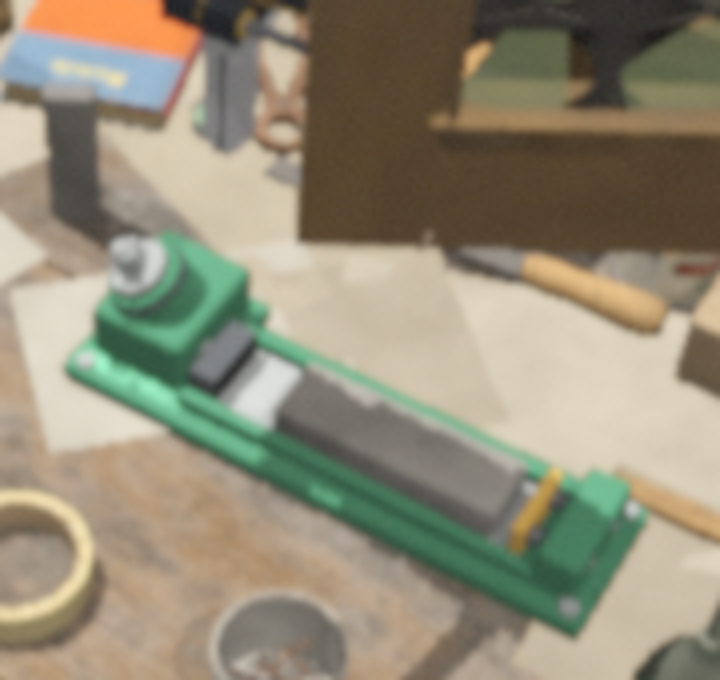

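The picture shows the stone lying flat on the bed between the rails, from (285,400) to (515,500) in the crop, with the brass plate at (535,510). Next I pick up the crank by its boss and check reach at the shaft.

```bash
cat >> h.py <<'E'
SEAT=np.array([.5545,.0367,.0837]); AX=RH@np.array([-np.sin(np.radians(28))/2**.5,np.sin(np.radians(28))/2**.5,np.cos(np.radians(28))])
TILT=R.align_vectors([AX],[[0,0,1]])[0].as_matrix()
v=np.cross([0,0,1],AX); TILT=R.from_rotvec(v/np.linalg.norm(v)*np.radians(28)).as_matrix()
def tool(psi): return TILT@down(psi)
def cx(th): return TILT@np.array([np.cos(th),np.sin(th),0])   # crank x at azimuth th
E
python3 - <<'E'
from h import *
o=q(down(np.radians(-2)))
gripper_to(.06,40)
r.move_to([.4702,.2538,.18],o)
r.move_l([.4702,.2538,.0605],vel=.15,guard=15)
print(t.current_ee_pos()); 
print("grip",gripper_to(.0,45),t.current_opening(),t.current_finger_force())
r.move_l([.4702,.2538,.21],vel=.2)
print(t.current_opening(),t.current_wrist_force(),t.current_joints(),t.current_t())
for d in range(-180,180,15):
    p=np.radians(d); a=inverse_kinematics(SEAT+.1*AX,q(tool(p)))
    b=[inverse_kinematics(SEAT+.09*AX+.055*cx(x),q(tool(p))) for x in np.arange(0,6.28,.52)]
    ok=all(x is not None for x in b)
    print(d,a, ok and np.r_[np.min(b,0),np.max(b,0)].round(2))
E
```

```text
[0.4711 0.2538 0.0612]
grip False 0.02377951642069474 44.95233178138733
0.023698647767445995 [ 0.3772  0.3701 -3.065 ] [ 0.3646  0.2285  1.6271 -0.0001  1.2889  0.3996] 15.6917
-180 [ 0.2656  0.1403  1.9628 -0.553   0.8251 -2.5388] [ 0.13  0.08  1.85 -0.62  0.74 -2.69  0.37  0.22  2.09 -0.51  0.86 -2.37]
-165 None False
-150 None False
-135 None False
-120 [ 0.2656  0.1403  1.9628 -0.553   0.8251  2.6972] False
-105 [ 0.2656  0.1403  1.9628 -0.553   0.8251  2.4354] [ 0.13  0.08  1.85 -0.62  0.74  2.28  0.37  0.22  2.09 -0.51  0.86  2.61]
-90 [ 0.2656  0.1403  1.9628 -0.553   0.8251  2.1736] [ 0.13  0.08  1.85 -0.62  0.74  2.02  0.37  0.22  2.09 -0.51  0.86  2.34]
-75 [ 0.2656  0.1403  1.9628 -0.553   0.8251  1.9118] [ 0.13  0.08  1.85 -0.62  0.74  1.76  0.37  0.22  2.09 -0.51  0.86  2.08]
-60 [ 0.2656  0.1403  1.9628 -0.553   0.8251  1.65  ] [ 0.13  0.08  1.85 -0.62  0.74  1.49  0.37  0.22  2.09 -0.51  0.86  1.82]
-45 [ 0.2656  0.1403  1.9628 -0.553   0.8251  1.3882] [ 0.13  0.08  1.85 -0.62  0.74  1.23  0.37  0.22  2.09 -0.51  0.86  1.56]
-30 [ 0.2656  0.1403  1.9628 -0.553   0.8251
[... 1039 characters left out ...]
 1.85 -0.62  0.74 -1.12  0.37  0.22  2.09 -0.51  0.86 -0.8 ]
105 [ 0.2656  0.1403  1.9628 -0.553   0.8251 -1.2298] [ 0.13  0.08  1.85 -0.62  0.74 -1.39  0.37  0.22  2.09 -0.51  0.86 -1.06]
120 [ 0.2656  0.1403  1.9628 -0.553   0.8251 -1.4916] [ 0.13  0.08  1.85 -0.62  0.74 -1.65  0.37  0.22  2.09 -0.51  0.86 -1.32]
135 [ 0.2656  0.1403  1.9628 -0.553   0.8251 -1.7534] [ 0.13  0.08  1.85 -0.62  0.74 -1.91  0.37  0.22  2.09 -0.51  0.86 -1.58]
150 [ 0.2656  0.1403  1.9628 -0.553   0.8251 -2.0152] [ 0.13  0.08  1.85 -0.62  0.74 -2.17  0.37  0.22  2.09 -0.51  0.86 -1.84]
165 [ 0.2656  0.1403  1.9628 -0.553   0.8251 -2.277 ] [ 0.13  0.08  1.85 -0.62  0.74 -2.43  0.37  0.22  2.09 -0.51  0.86 -2.11]
```

```bash
cat >> h.py <<'E'
K=.0607
def sp(d,off=(0,0)): return SEAT+(K+d)*AX+TILT@np.array([off[0],off[1],0])
def depth(): 
    e=np.array(t.current_ee_pos())-SEAT; l=TILT.T@(e); return np.r_[l[:2],l[2]-K]*1000
E
python3 - <<'E'
from h import *
ps=np.radians(45); o=q(tool(ps))
r.move_l([.4702,.20,.26],vel=.25)
r.move_to(sp(.09),o)
r.move_l(sp(.026),vel=.15)
f0=np.array(t.current_wrist_force())
print(depth(),f0,t.current_t())
g=r.move_l(sp(.0),vel=.03,guard=10)
print(g,depth(),TILT.T@(np.array(t.current_wrist_force())-f0),t.current_torque(),t.current_opening(),t.current_t())
snap("scene","seat",(280,130,360,200),8)
snap("top","seat2")
E
```

```text
[ 1.3029  0.1829 26.138 ] [-0.7728  0.8875 -3.9216] 17.2917
True [ 0.3579 -0.2754  1.5227] [ 4.5315 -1.9026  2.9911] [-0.0167 -0.2372 -0.0158] 0.02360439047125009 18.075
```

View pics/seat.png

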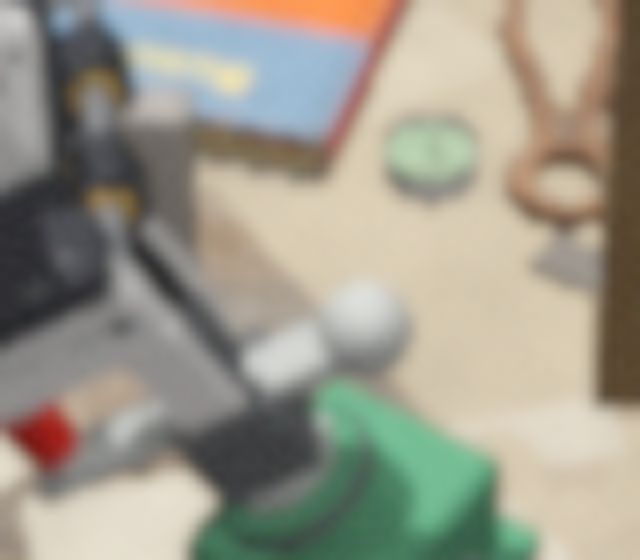

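The picture shows the hub sitting on the collar at about (250,490) in the crop, so the crank slid onto the square. I'll press it home, let go and move to the handle.

```bash
python3 - <<'E'
from h import *
f0=np.array(t.current_wrist_force())
g=r.move_l(sp(-.005),vel=.02,guard=14); print(g,depth(),TILT.T@(np.array(t.current_wrist_force())-f0))
gripper_to(.06); print(depth(),t.current_opening()); r.hold(.2)
r.move_l(np.array(t.current_ee_pos())+.09*AX,vel=.2)
snap("scene","seat3",(280,130,360,200),8); 
for c in("scene","top"):
    if c=="top": vision.snapshot(c)
    for n in("crank_socket","crank_boss","crank_handle"):
        for d in models.mark_of(n,c)[:2]: print(c,n,d["score"],TILT.T@(np.array(d["at"])-SEAT)*1000)
print(t.current_t())
E
```

```text
True [ 0.3542 -0.3242 -0.7181] [-2.9253 -0.2475  6.6396]
[ 0.3296 -0.2541 -1.1601] 0.05992044638138179
scene crank_socket 0.68 [ 2.1968 -0.2133 -0.7405]
scene crank_boss 0.93 [-0.7797 -1.1187 50.6737]
scene crank_handle 0.61 [-39.5541  39.3038  79.3795]
top crank_socket 0.66 [ 0.27    0.8774 -0.829 ]
top crank_boss 0.74 [-0.3303  2.4346 40.7207]
top crank_handle 0.86 [-39.7011  37.7682  75.9692]
20.375
```

View pics/seat3.png

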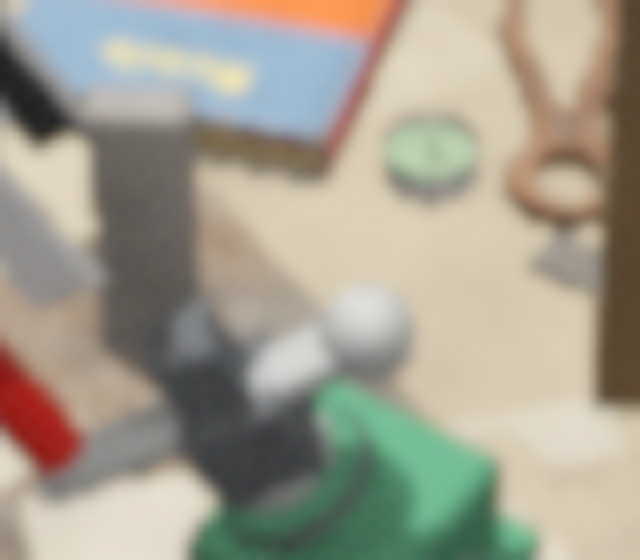

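The crank is seated: the boss, socket and handle marks agree with the seat to within about 2 mm, and the handle is at azimuth 135°. Now I grip the handle and wind about 14.9 rad clockwise.

```bash
cat >> h.py <<'E'
def hp(az,z): return SEAT+(z+.006)*AX+.055*cx(az)+TILT@np.array([.0002,-.0002,0])
E
python3 - <<'E'
from h import *
a=np.radians(135)
gripper_to(.046)
r.move_l(hp(a,.14),vel=.2)
r.move_l(hp(a,.082),vel=.12,guard=12)
gripper_to(0,20); print(t.current_opening(),t.current_t())
f0=np.array(t.current_wrist_force()); fm=[]; o=q(tool(np.radians(45)))
N=57; st=14.9/N
for i in range(1,N+1):
    az=a-i*st
    g=r.move_l(hp(az,.0815),vel=.11,guard=30)
    f=TILT.T@(np.array(t.current_wrist_force())-f0); tn=np.array([np.sin(az),-np.cos(az),0]); rd=np.array([np.cos(az),np.sin(az),0])
    if i%4==0 or g: print(i,g,"tan %.1f rad %.1f ax %.1f"%(f@tn,f@rd,f[2]),round(t.current_t(),1))
    if g: break
np.save('az.npy',az)
snap("scene","w1",(280,130,460,290),4)
E
```

```text
0.02168206015910435 22.3917
4 False tan 0.5 rad 2.0 ax 4.1 23.5
8 False tan 0.3 rad 1.3 ax 4.6 24.7
12 False tan 1.2 rad 1.9 ax 5.1 25.8
16 False tan 0.8 rad 1.5 ax 6.1 26.9
20 False tan 0.5 rad 0.6 ax 6.2 28.1
24 False tan 0.3 rad 1.9 ax 4.6 29.2
28 False tan -0.4 rad 1.4 ax 4.2 30.3
32 False tan 0.8 rad 0.5 ax 3.9 31.5
36 False tan 1.6 rad 2.1 ax 4.3 32.6
40 False tan 1.2 rad 2.3 ax 7.0 33.7
44 False tan -0.8 rad 1.1 ax 6.2 34.9
48 False tan 0.2 rad 2.6 ax 4.8 36.0
52 False tan 1.4 rad 1.4 ax 4.4 37.1
56 False tan -0.2 rad 1.4 ax 3.4 38.3
```

View pics/w1.png

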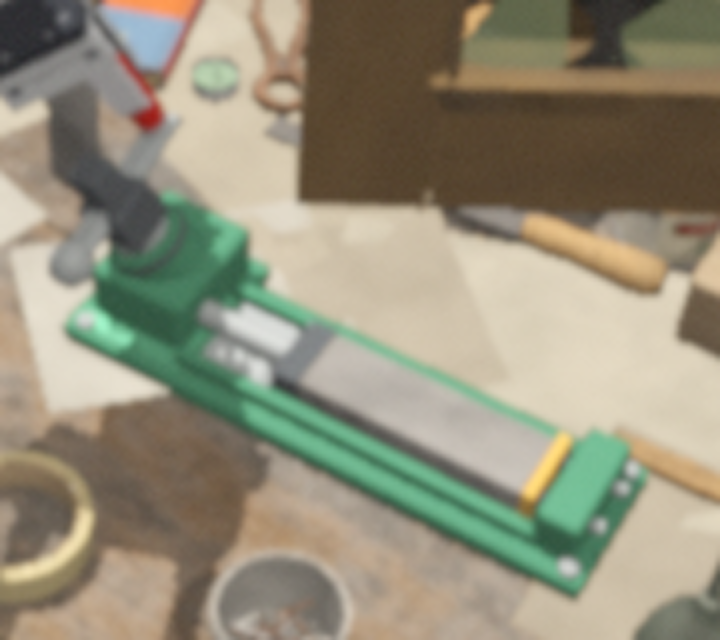

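The picture shows the jaw at (300,350) pressed against the stone. The brass plate, now at (547,472), has moved towards its block. I'll measure how far it went.

```bash
python3 - <<'E'
from h import *
def cen(n):
    im=np.load(f'pics/{n}.npy').astype(float)[130:290,380:440]; b,g,rr=im[...,0],im[...,1],im[...,2]
    w=np.clip(rr-b-70,0,None)*(rr>g); ys,xs=np.mgrid[130:290,380:440]
    c=unproj([[ (xs*w).sum()/w.sum(),(ys*w).sum()/w.sum()]],.038,'scene')[0]
    return RH.T@(c-[H[0],H[1],0]),(w>0).sum()
snap("scene","w2")
for n in("scene1","tip","w1","w2"): print(n,*cen(n))
for n in("crank_socket","crank_boss"):
    for d in models.mark_of(n,"scene")[:1]: print(n,TILT.T@(np.array(d["at"])-SEAT)*1000)
E
```

```text
scene1 [ 0.0945 -0.0938  0.038 ] 355
tip [ 0.1203 -0.0846  0.038 ] 330
w1 [ 0.0886 -0.0991  0.038 ] 354
w2 [ 0.0892 -0.0989  0.038 ] 350
crank_socket [-1.2367 -1.1965 -2.2845]
crank_boss [-1.0919 -2.9766 50.9578]
```

```bash
python3 - <<'E'
from h import *
for n in("scene1","tip","w1","w2"):
    im=np.load(f'pics/{n}.npy').astype(float); b,g,rr=[im[...,i] for i in range(3)]
    w=np.clip(rr-b-60,0,None); m=np.zeros_like(w); m[230:266,402:428]=1; w*=m
    ys,xs=np.mgrid[0:400,0:640]; p=[(xs*w).sum()/w.sum(),(ys*w).sum()/w.sum()]
    c=unproj([p],.04,'scene')[0]; print(n,np.round(p,2),(w>0).sum(),RH.T@(c-[H[0],H[1],0]))
print(proj([hw(0,y,.04) for y in(-.130,-.142)],'scene'))
E
```

```text
scene1 [413.94 245.62] 103 [-0.0037 -0.1284  0.04  ]
tip [413.63 246.11] 90 [-0.0054 -0.1284  0.04  ]
w1 [416.13 246.95] 99 [-0.0044 -0.1344  0.04  ]
w2 [416.14 246.94] 99 [-0.0043 -0.1344  0.04  ]
[[415.2416 244.8674]
 [419.9124 247.135 ]]
```

The plate has moved about 6.0 mm, which is only just past half-way. I'll add 0.65 rad (about 2.7 mm) for margin, then let go and check.

```bash
python3 - <<'E'
from h import *
az=float(np.load('az.npy'))
for i in range(3):
    az-=.65/3; print(r.move_l(hp(az,.0815),vel=.08,guard=30))
r.hold(.2); gripper_to(.042); print(t.current_opening())
e=np.array(t.current_ee_pos())
r.move_l(e+.07*AX,vel=.12); r.move_l(e+.07*AX+[-.12,.06,.05],vel=.2)
r.hold(.3)
snap("scene","f",(280,130,460,290),4)
im=np.load('pics/f.npy').astype(float); b,g,rr=[im[...,i] for i in range(3)]
w=np.clip(rr-b-60,0,None); m=np.zeros_like(w); m[230:266,402:428]=1; w*=m
ys,xs=np.mgrid[0:400,0:640]; p=[(xs*w).sum()/w.sum(),(ys*w).sum()/w.sum()]
c=unproj([p],.04,'scene')[0]; print(p,(w>0).sum(),RH.T@(c-[H[0],H[1],0]))
for n in("crank_socket","crank_boss","crank_handle"):
    for d in models.mark_of(n,"scene")[:1]: print(n,d["score"],TILT.T@(np.array(d["at"])-SEAT)*1000)
print(t.current_t())
E
```

```text
False
False
False
0.04230941514630054
[np.float64(417.1667062455474), np.float64(247.23509855141296)] 95 [-0.0038 -0.1368  0.04  ]
crank_socket 0.55 [ 0.322   3.6948 -4.4164]
crank_boss 0.63 [-3.7649 -2.5381 47.4389]
crank_handle 0.87 [ 42.4538 -30.8855  77.2565]
42.475
```

View pics/f.png

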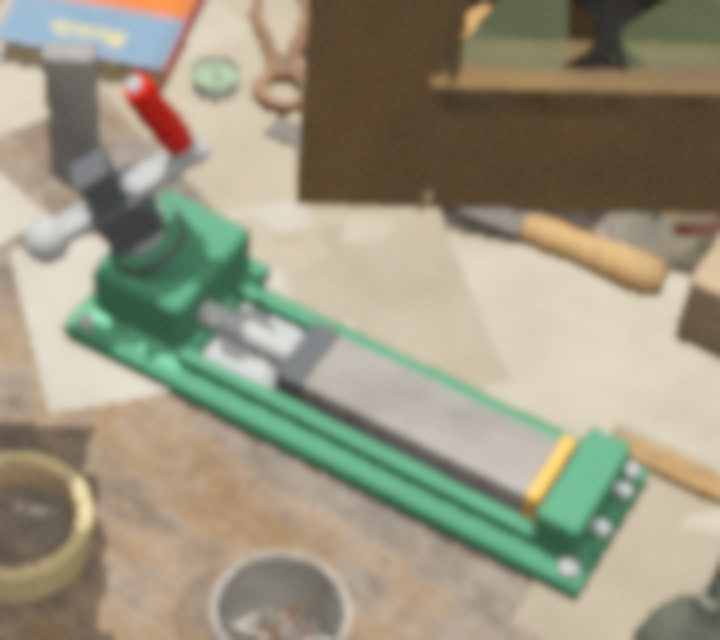

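The picture shows the stone clamped flat and the plate at (550,472), about 8.4 mm back. The crank hub sits down on the collar at (140,245), and the gripper is clear.

```bash
python3 -c "
from h import *
print(r.sign_off())"
```

```text
the job is handed in; nothing more can be done
None
```

I handed the job in: the stone lies flat and clamped, the crank is seated and let go, and by camera the end plate is pressed back about 8.4 of its 12 mm; the sign-off returned no verdict.

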